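Hook the small cutter out from under the drying rack

TASK

The small red cutter has slid in under the wire drying rack, where no hand can reach it. Take the hook, drag that cutter out on the table through the rack's open front until it is well clear of the rack, lay the hook down flat on the open table away from the rack, then pick the small cutter up and put it in the empty clear tub. Do not reach for the cutter while it is still under the rack, and leave the big cutter, the white plunger cutter, the two pots on the rack and the tub where they stand.

Things in the scene. Friction and masses are not known exactly. Their poses are not given: they have to be found in the camera images.
- rack: bare steel wire drying rack, fixed, open below but for four legs. Origin on the table. +x points from its open front into the rack, y along the front. Top outline: x -69 (front edge) to +129 mm, y -140 to +140 mm; its top is 67 mm high, clear height below 56 mm. Legs (12 mm feet) at x -61 and +121, y -136 and +136 mm. Wires 28 mm apart, see-through; a plywood bat lies on its back half (x 36 to 131 mm, top 76 mm high)
- rack_front (a point): the middle of the rack's front edge (rack frame x -69, y 0, z 62 mm). Three things stand under the rack in a row along its y, about 78 mm apart, in any order, their centres 59 to 84 mm behind this edge
- small_cutter: the wanted piece: small red cog-shaped cutter, 35 mm across, 16 mm high, about 30 g, lies flat; origin at the centre of its underside, z up
- big_cutter: big red cog-shaped cutter, 49 mm across, 40 mm high, loose, under the rack: leave it. Origin at the centre of its underside
- plunger: white plunger cutter, 36 mm across, 46 mm high, loose, under the rack: leave it. Origin at the centre of its underside
- bowl: small striped bowl, 67 mm across, 32 mm high, stands loose on the bat on the back half of the rack. Origin at the centre of its underside
- pot: olive dotted pot, 82 mm across, 70 mm high, stands loose on the bat on the back half of the rack. Origin at the centre of its underside
- hook: hook tool lying flat on the table, about 70 g. Origin on the table under the middle of its wooden handle, z up, +x along the handle to the rod. Handle: 92 mm long (x -46 to +46 mm), 18 mm wide, 20 mm high. From its +x end an 8 mm steel rod (centre 6 mm above the hook's underside, brass collar at the joint) runs on to x = 190 mm and there bends to +y
- hook_toe (a point): the middle of the hook's toe (hook frame x 190, y 30, z 6 mm). The toe is the same 8 mm rod, from y 0 to y 60 mm at x = 190 mm; at y = 60 mm a lip returns 15 mm towards the handle, its end at x = 171 mm. The pocket between rod and lip is 52 mm wide, open towards the handle, centred on y = 30 mm
- pen_pot_1: pot of pens, 80 mm across, 98 mm high, its pens up to about 150 mm, fixed to the table: keep clear of it. Origin at the centre of its underside. Apart from it, the table between rack and tub is open; its strip beyond world x = 0.72 m and right of y = -0.42 m is taken up by fixed equipment and papers
- tub: empty translucent open tub, 93 x 123 mm at the rim (x, y), 55 mm high, inside 76 x 106 mm, floor 2 mm thick, about 0.4 kg, loose. Origin at the centre of its underside, its y along its long side

How it is judged:
On the way, in this order (a step that is already met when the one before it is completed fails the run):
1. the hook touches the small cutter while it is still under the rack (contact force between hook and small_cutter above 0.01 N and x of small_cutter in the frame of rack above -0.05 m), for 0.05 s.
2. the small cutter has come out through the front, its centre at least 35 mm before the front edge, flat on the table (x of small_cutter in the frame of rack below -0.104 m and height (world z) of small_cutter below 0.01 m and angle between small_cutter's own z axis and vertical below 0.3 rad), for 0.2 s.
3. the hook has been laid down and let go, away from the rack, while the small cutter is still on the table (contact force between the fingers and hook below 0.02 N and height (world z) of hook below 0.008 m and angle between hook's own z axis and vertical below 0.1 rad and x of hook_toe in the frame of rack below -0.09 m and linear speed of hook below 0.03 m/s and height (world z) of small_cutter below 0.01 m), for 0.2 s.
At the end, for the whole second after the job is handed in: the small cutter lies at rest inside the upright tub; the hook lies flat and still on the table with its toe at least 20 mm before the rack's front edge (x of small_cutter in the frame of tub between -0.04 and 0.04 m and y of small_cutter in the frame of tub between -0.055 and 0.055 m and z of small_cutter in the frame of tub below 0.04 m and linear speed of each of small_cutter, hook below 0.02 m/s and angle between each of tub, hook's own z axis and vertical below 0.1 rad and height (world z) of hook below 0.008 m and x of hook_toe in the frame of rack below -0.09 m); the robot touches nothing.
It fails at once if the fingers touch the small cutter while its centre is still behind the rack's front edge (contact force between the fingers and small_cutter above 0.05 N and x of small_cutter in the frame of rack above -0.069 m).
It fails at once if the big cutter or the white plunger cutter is shifted by more than 20 mm or tipped (distance of any of big_cutter, plunger from where it was at the start of the episode above 0.02 m or angle between any of big_cutter, plunger's own z axis and vertical above 0.4 rad).
It fails at once if the bowl or the pot on the rack is shifted by more than 20 mm or tipped (distance of any of bowl, pot from where it was at the start of the episode above 0.02 m or angle between any of bowl, pot's own z axis and vertical above 0.4 rad).
It fails at once if the tub is shifted by more than 40 mm or tipped (distance of tub from where it was at the start of the episode above 0.04 m or angle between tub's own z axis and vertical above 0.4 rad).
It also fails if it takes over 61 s, if anything falls off the work surface, if the arm or the gripper's body presses on something with over 40 N, if the wrist force passes 120 N, or if a joint passes its speed limit or range.

ROBOT

A 6-joint arm with a two-finger parallel gripper is mounted at the origin on a cart in front of the work surface, level with it; the furniture and walls round the work are solid. World frame = base frame: x ahead of the robot, y to its left, z up, the work surface at z = 0. Lengths are in m, angles in rad, forces in N, time in s.
With the tool pointing down it reaches from about 0.35 to 0.975 m from the base axis. Payload 4.9 kg.
Tool frame: the origin (TCP) lies midway between the tips of the shut fingers; the grasp point (between the pads) lies 19 mm behind it; z points along the fingers, x is the direction in which the jaws open and shut, and the axes are right-handed (so a half turn about z gives the same grasp; the last joint's range is limited). The gripper opens to 85 mm and grips with 20 to 120 N. Pads are 22 mm wide; open, the fingers measure 114 mm over their backs; the gripper's body (76 mm by 85 mm) begins 54 mm behind the grasp point. The pads swing forward as they close: fully open they stand 13 mm farther back than shut.
Start: joints at [-1.282, 0.053, 1.613, -0, 1.476, -0.119], TCP at [0.248, -0.574, 0.231] pointing down, gripper open.
Joint ranges: [-3.01, 3.01], [-1.01, 2.22], [0.06, 2.58], [-1.02, 4.17], [0.09, 2.62], [-3.14, 3.14]. Speed limits (rad/s): [2.57, 2.57, 3.14, 3.14, 3.14, 3.14].

INTERFACE

Orientations are given as a rotation vector (axis times angle).
In Python, from station import ctrl gives the robot as it stands.
- The arm moves only by the tool step_arm, never from a script. Its argument "increments" is text: rows parted by semicolons, each of 6 numbers parted by spaces: the shift along the tool's x, y, z as a fraction of full scale, then the turn, a rotation vector about the tool's x, y, z as a fraction of full scale. In form: x y z rx ry rz; .... A call has 1 to 12 rows; each row shifts and turns the commanded pose from where the row before left it, along the tool's axes as they then stand; what a row does not reach is not made up. Full scale, the value 1, is 0.025 m for a shift and 0.1 rad for a turn. A row lasts 1/12 s, in which the tool goes at most 41.7 mm and 7.16 degrees, less where a joint would pass 70% of its speed; a pose out of reach is approached as far as the arm can. A call with a number of a shift or a turn outside -1 to 1 is refused whole. A call with a gripper value outside its range is refused whole. "fingers" is the opening, from -1 (shut) to 1 (fully open), so that 0 is half open, set as the call begins (left out, the last holds). The fingers move at their own pace and stop on an object; "newtons" is the grip in N (left out, the last holds). Time passes only in rows, so rows that do not move let the fingers close. It gives the time, the measured TCP pose, the force and the opening at its end, in the units of the state.
- ctrl.get_obs(): the state, without advancing time (a new reading comes with each control period).
- ctrl.get_image(name): name is "scene" or "top"; returns a dict with "pixels" (384x512x3 uint8, red, green, blue), "intrinsics" (3x3 intrinsics, pixels), "distortion" ([k1, k2, p1, p2, k3] as OpenCV has them; the pictures are not rectified), "eye" and "orientation" of the camera in the world. Camera axes: x right, y down, z forward; pixel columns grow to the right and rows downward; lengths in m; the calibration is good to about 2 mm. A picture is of the moment at which its call begins. There is no depth.
- ctrl.finish_job(): hands the job in, once; it reports no verdict.
The state is a dict: "t": time; "q": joint angles; "dq": joint speeds; "effort": joint torques, N m; "tool_pos": TCP position; "tool_rot": TCP orientation; "contact_force": force on the tool from outside, world axes, zero at the start; "wrist_torque": the same for the moment, N m; "opening": finger opening in m.
Only numpy, scipy, OpenCV 4.12 (cv2) and the standard library are available. Lean on these libraries where they do the work, as an engineer would, in place of code of your own. Each camera call takes 0.05 s, during which the arm holds its last target.

## Working session

There is one attempt and no reset: what is moved stays moved. The work goes in short steps, Python scripts to look and compute and a tool call to move; the robot and the scene stay as the last step left them, time stands still between calls to the robot, and variables do not carry over. Pictures are saved under pics/ and viewed, and the job is handed in when it is done.

Besides the shell and the picture viewer there is one more tool, called after "Request:" as name(argument=value, ...) on one line, values as JSON. step_arm: Moves the arm, as the interface text tells. Shift numbers are shares of 0.025 m and turn numbers shares of 0.1 rad, none past 1 either way. Its arguments: {"type":"object","properties":{"increments":{"type":"string"},"fingers":{"type":"number"},"newtons":{"type":"number"}},"required":["increments"]}

```bash
ls; mkdir -p pics
cat > h.py <<'E'
import numpy as np, cv2
from station import ctrl
from scipy.spatial.transform import Rotation as R
def grab(n,f=None):
    im=ctrl.get_image(n)
    if f: cv2.imwrite('pics/'+f,im['pixels'][:,:,::-1])
    return im
def rot(im):
    o=np.array(im['orientation'],float)
    return o if o.shape==(3,3) else R.from_rotvec(o).as_matrix()
def cast(im,uv,z):
    K=np.array(im['intrinsics']);D=np.array(im['distortion'])
    p=cv2.undistortPoints(np.array(uv,float).reshape(-1,1,2),K,D).reshape(-1,2)
    d=np.c_[p,np.ones(len(p))]@rot(im).T
    e=np.array(im['eye']); return e+d*((z-e[2])/d[:,2])[:,None]
def proj(im,P):
    Rm=rot(im); e=np.array(im['eye'])
    t=-Rm.T@e
    return cv2.projectPoints(np.array(P,float).reshape(-1,3),cv2.Rodrigues(Rm.T)[0],t,np.array(im['intrinsics']),np.array(im['distortion']))[0].reshape(-1,2)
E
python3 - <<'E'
from h import *
for n in('scene','top'):
    im=grab(n,n+'0.png'); print(n,im['eye'],im['orientation'],im['intrinsics'],im['distortion'])
    big=cv2.resize(im['pixels'][:,:,::-1],(800,600),interpolation=cv2.INTER_CUBIC); cv2.imwrite('pics/'+n+'0b.png',big)
    np.save(n+'0.npy',im,allow_pickle=True)
print(ctrl.get_obs())
E
```

```text
pics
scene [-0.45026199  0.48755614  0.88026094] [-1.31676878  2.06085497 -1.07277636] [[445.35232586   0.         250.28209734]
 [  0.         445.35232586 189.20210098]
 [  0.           0.           1.        ]] [-0.15132359  0.          0.          0.          0.        ]
top [ 0.35963512 -0.0216278   1.01683644] [-2.0992782   2.14085441 -0.19315378] [[368.67276305   0.         258.82694735]
 [  0.         368.67276305 192.34330248]
 [  0.           0.           1.        ]] [-0.07661779  0.          0.          0.          0.        ]
{'t': 0.1, 'q': array([-1.28197212e+00,  5.33165215e-02,  1.61415838e+00,  8.12251268e-06,
        1.47601485e+00, -1.19014249e-01]), 'dq': array([-0.00061828, -0.00139637, -0.00376864, -0.00070439,  0.00109763,
        0.00068726]), 'effort': array([ 5.90882591e-04, -3.94904029e+01, -3.71364605e+01, -7.51872471e-05,
        3.95268420e-03, -9.45585583e-06]), 'tool_pos': array([ 0.24772256, -0.57319162,  0.23016904]), 'tool_rot': array([-2.62424741e+00,  1.72487798e+00,  2.26916455e-03]), 'contact_force': array([0.29489739, 0.62977236, 0.62897148]), 'wrist_torque': array([ 0.03021971, -0.00672317,  0.01141636]), 'opening': 0.085407444264331}
```

View pics/scene0b.png

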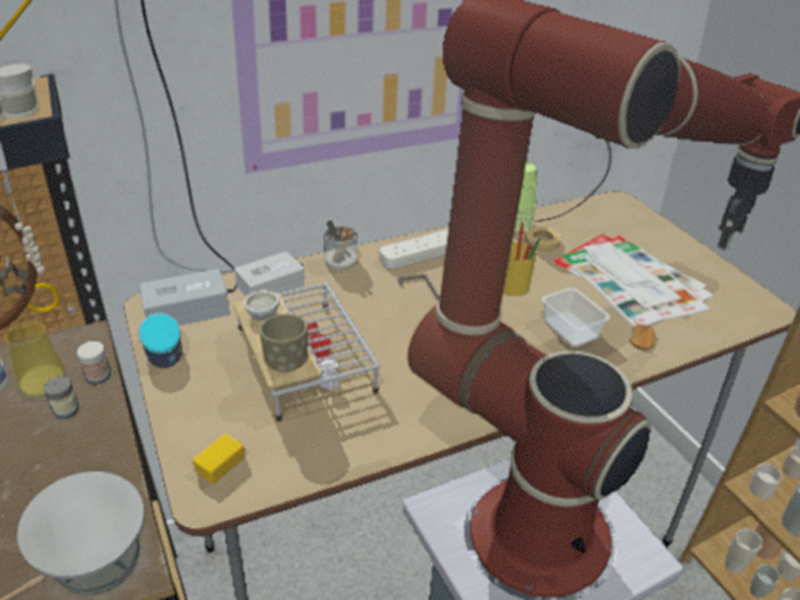

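View pics/top0b.png

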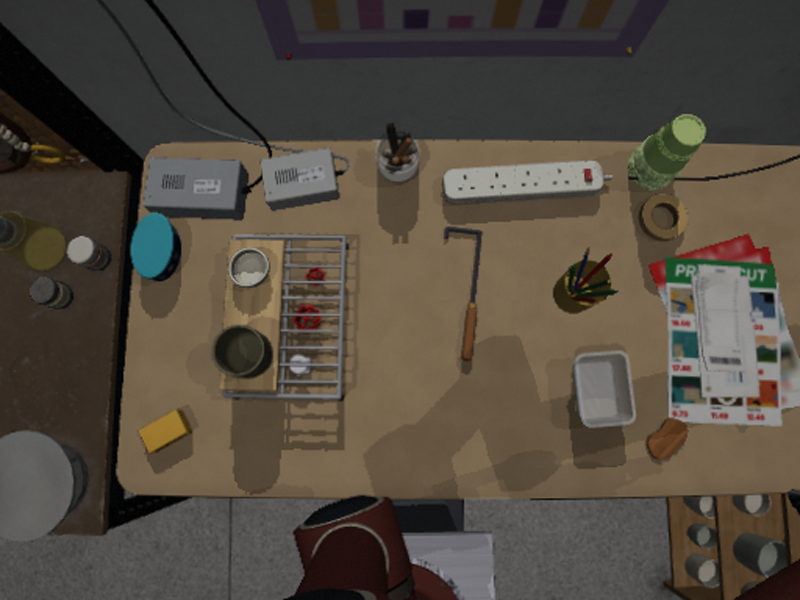

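Small cutter is the far one (top picture, ~316,275 in the 800 px view), then big, then plunger; the rack front faces world −y. Now a measurement.

Run:
```python
from h import *
im=np.load('top0.npy',allow_pickle=True).item(); px=im['pixels']
c=cv2.resize(px[140:270,130:330,::-1],(800,520),interpolation=cv2.INTER_CUBIC); cv2.imwrite('pics/crop0.png',c)
hsv=cv2.cvtColor(px,cv2.COLOR_RGB2HSV)
red=((hsv[...,0]<6)|(hsv[...,0]>174))&(hsv[...,1]>150)&(hsv[...,2]>60)
n,l,s,ce=cv2.connectedComponentsWithStats(cv2.morphologyEx(red.astype(np.uint8),cv2.MORPH_CLOSE,np.ones((5,5))))
for i in range(1,n):
    if s[i,4]>15: print(s[i],ce[i],cast(im,ce[i],.012)[0].round(4))
# handle orange-brown
w=(hsv[...,0]>4)&(hsv[...,0]<16)&(hsv[...,1]>140); w=w.astype(np.uint8)
n,l,s,ce=cv2.connectedComponentsWithStats(w)
for i in range(1,n):
    if s[i,4]>60: print('w',s[i],ce[i],cast(im,ce[i],.015)[0].round(4))
c=cv2.resize(px[220:290,350:420,::-1],(600,600),interpolation=cv2.INTER_CUBIC); cv2.imwrite('pics/crop1.png',c)
```

```text
[374 108   5   7  24] [375.79166667 111.125     ] [ 0.7853 -0.3637  0.012 ]
[433 150  61  19 431] [469.13689095 159.78654292] [ 0.6339 -0.6262  0.012 ]
[415 166  11  17 116] [420.60344828 173.67241379] [ 0.5952 -0.4769  0.012 ]
[196 171  12  12  86] [201.46511628 176.19767442] [0.6    0.1428 0.012 ]
[187 195  19  16 212] [195.94811321 202.66509434] [0.5251 0.1574 0.012 ]
w [  0  58  61  53 882] [21.91609977 88.87301587] [0.8883 0.7041 0.015 ]
w [296 197   9  33 191] [299.9947644 213.4921466] [ 0.4889 -0.1288  0.015 ]
w [478 244  19  16 172] [489.1744186  251.84883721] [ 0.3698 -0.6503  0.015 ]
w [414 268  26  26 431] [426.70533643 280.52204176] [ 0.2994 -0.4644  0.015 ]
```

View pics/crop0.png

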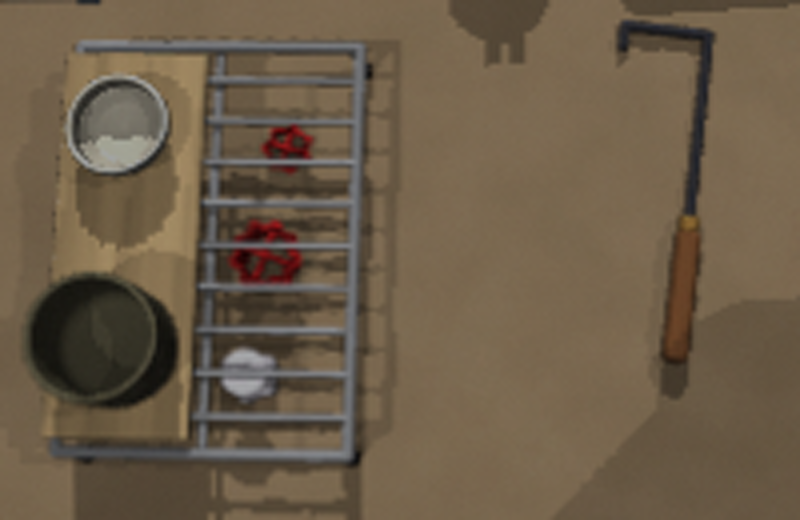

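View pics/crop1.png

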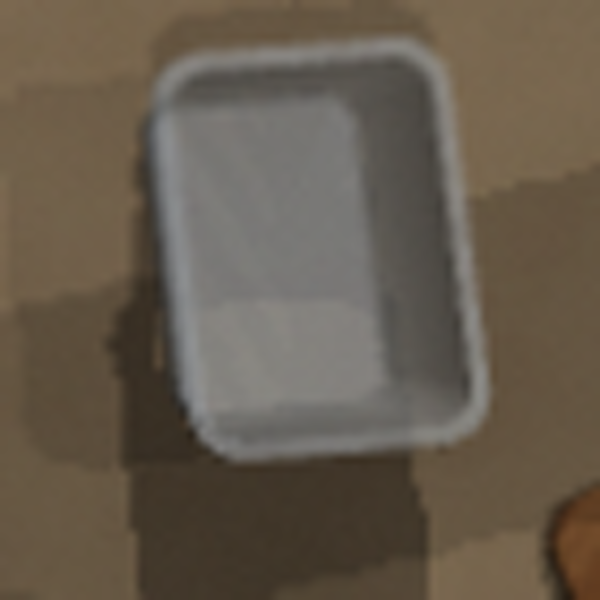

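Run:
```python
from h import *
im=np.load('top0.npy',allow_pickle=True).item()
f=lambda L,z:cast(im,[(130+x/4,140+y/4) for x,y in L],z)[:,:2]
r=f([(360,46),(348,456),(54,449),(80,46)],.063); print('rack corners',r.round(4)); print(np.linalg.norm(r[0]-r[1]),np.linalg.norm(r[2]-r[1]),np.linalg.norm(r[0]-r[3]))
u=(r[0]-r[1]); u/=np.linalg.norm(u); print('rack yaw',np.arctan2(u[0],-u[1]) ,u)
h=f([(707,36),(692,215),(624,27)],.006); e=f([(676,358),(688,222)],.012)
print('hook corner,rodstart,lip',h.round(4),'handle ends',e.round(4),np.linalg.norm(h[0]-h[1]),np.linalg.norm(h[0]-h[2]),np.linalg.norm(e[0]-e[1]))
print('yaw rod',np.arctan2(*(h[0]-h[1])[::-1]),'handle',np.arctan2(*(e[1]-e[0])[::-1]))
x=(h[0]-h[1])/np.linalg.norm(h[0]-h[1]); print('hook origin',h[0]-.190*x)
t=lambda L,z:cast(im,[(350+x*7/60,220+y*7/60) for x,y in L],z)[:,:2]
c=t([(160,50),(435,40),(490,440),(205,460)],.055); print('tub rim',c.round(4),c.mean(0),np.linalg.norm(np.roll(c,1,0)-c,axis=1))
s=f([(289,148),(266,253),(246,373)],.012); print('cutters',s)
# rack frame: origin = front mid + 69 into rack
n=np.array([-u[1],u[0]]); n=n if n[1]>0 else -n
F=(r[0]+r[1])/2; print('front',F,'n',n); print('small rel front',[( (q-F)@n,(q-F)@u) for q in f([(289,148)],.014)],[( (q-F)@n,(q-F)@u) for q in s])
s0=np.load('scene0.npy',allow_pickle=True).item(); px=s0['pixels']
cv2.imwrite('pics/crop2.png',cv2.resize(px[170:280,140:290,::-1],(800,587),interpolation=cv2.INTER_CUBIC))
```

```text
rack corners [[0.6552 0.0851]
 [0.3823 0.0927]
 [0.3894 0.2836]
 [0.6599 0.2761]]
0.2729747881076434 0.19101567717462112 0.1910938832296863
rack yaw 1.542954067408255 [ 0.99961243 -0.02783866]
hook corner,rodstart,lip [[ 0.6751 -0.1566]
 [ 0.5453 -0.1404]
 [ 0.6829 -0.0975]] handle ends [[ 0.4454 -0.1248]
 [ 0.5393 -0.1367]] 0.1308150774944416 0.059633008993164524 0.09467065118925845
yaw rod -0.12438977419652612 handle -0.12627293182348023
hook origin [ 0.48653746 -0.1330333 ]
tub rim [[ 0.4472 -0.3039]
 [ 0.4481 -0.3899]
 [ 0.3269 -0.3969]
 [ 0.3237 -0.3093]] [ 0.38645137 -0.34999567] [0.12361944 0.08592326 0.12145934 0.08765518]
cutters [[0.59766706 0.14058367]
 [0.52340844 0.15583713]
 [0.44070041 0.16865897]]
front [0.51875527 0.08889248] n [0.02783866 0.99961243]
small rel front [(np.float64(0.05353202803440568), np.float64(0.07697759485029015))] [(np.float64(0.053867953527236674), np.float64(0.07744219572472179)), (np.float64(0.06704824577584145), np.float64(0.002787717991825984)), (np.float64(0.07756263466923166), np.float64(-0.08024520211427322))]
```

View pics/crop2.png

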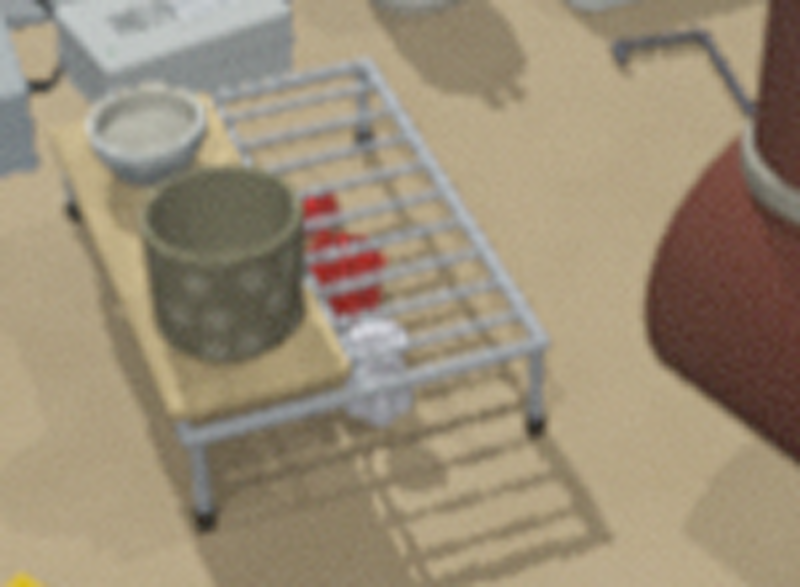

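```bash
cat >> h.py <<'E'
def plan(xyz,yaw,rows=1):
    """yaw = world angle of tool x wanted (tool down); prints the shift in current tool axes and turn, full-scale units"""
    o=ctrl.get_obs(); M=R.from_rotvec(o['tool_rot']).as_matrix()
    T=np.array([[np.cos(yaw),np.sin(yaw),0],[np.sin(yaw),-np.cos(yaw),0],[0,0,-1]]).T
    T=np.c_[[np.cos(yaw),np.sin(yaw),0],[np.sin(yaw),-np.cos(yaw),0],[0,0,-1]]
    d=M.T@(np.array(xyz)-o['tool_pos'])/.025; w=R.from_matrix(M.T@T).as_rotvec()/.1
    print('t',round(o['t'],2),'pos',o['tool_pos'].round(4),'xaxis yaw',np.arctan2(M[1,0],M[0,0]).round(4),'tilt',np.degrees(np.arccos(-M[2,2])).round(2),'q',o['q'].round(2))
    print('shift',d.round(2),'turn',w.round(2),'per row',(d/rows).round(3),(w/rows).round(3),'F',o['contact_force'].round(1),'open',round(o['opening'],4))
E
python3 - <<'E'
from h import *
for y in(1.446,-1.696): plan([.4915,-.1336,.1],y,18)
E
```

```text
t 0.1 pos [ 0.2477 -0.5732  0.2302] xaxis yaw -1.163 tilt 0.11 q [-1.28  0.05  1.61  0.    1.48 -0.12]
shift [-12.26 -15.92   5.23] turn [ -0.03   0.   -26.09] per row [-0.681 -0.885  0.291] [-1.000e-03  0.000e+00 -1.449e+00] F [0.3 0.6 0.6] open 0.0854
t 0.1 pos [ 0.2477 -0.5732  0.2302] xaxis yaw -1.163 tilt 0.11 q [-1.28  0.05  1.61  0.    1.48 -0.12]
shift [-12.26 -15.92   5.23] turn [0.   0.02 5.33] per row [-0.681 -0.885  0.291] [0.    0.001 0.296] F [0.3 0.6 0.6] open 0.0854
```

Request:
step_arm(increments="-0.68 -0.88 0.1 0 0 0;-0.68 -0.88 0.1 0 0 0;-0.68 -0.88 0.1 0 0 0;-0.68 -0.88 0.1 0 0 0;-0.68 -0.88 0.1 0 0 0;-0.68 -0.88 0.1 0 0 0;-0.68 -0.88 0.1 0 0 0;-0.68 -0.88 0.1 0 0 0;-0.68 -0.88 0.1 0 0 0;-0.68 -0.88 0.1 0 0 0;-0.68 -0.88 0.1 0 0 0;-0.68 -0.88 0.1 0 0 0", fingers=1)

```text
t: 1.1
tool_pos: [0.4095, -0.2803, 0.2007]
tool_rot: [-2.625, 1.726, 0.001]
contact_force: [0.1, -0.3, 0.5]
opening: 0.0855
```

Request:
step_arm(increments="-0.68 -0.88 0.4 0 0 0;-0.68 -0.88 0.4 0 0 0;-0.68 -0.88 0.4 0 0 0;-0.68 -0.88 0.4 0 0 0;-0.68 -0.88 0.4 0 0 0;-0.68 -0.88 0.4 0 0 0;0 0 0 0 0 0.9;0 0 0 0 0 0.9;0 0 0 0 0 0.9;0 0 0 0 0 0.9;0 0 0 0 0 0.9;0 0 0 0 0 0.83")

```text
t: 2.1
tool_pos: [0.4897, -0.1355, 0.1407]
tool_rot: [2.073, -2.36, -0.001]
contact_force: [0.3, 1.1, -0.6]
opening: 0.0854
```

Run:
```python
from h import *
im=grab('top'); 
cv2.imwrite('pics/t1.png',cv2.resize(im['pixels'][130:290,200:400,::-1],(800,640))[:600])
plan([.4915,-.1336,.004],-1.696,6)
```

```text
t 2.15 pos [ 0.4897 -0.1356  0.1407] xaxis yaw -1.7025 tilt 0.06 q [-0.42 -0.16  1.97  0.    1.33  1.29]
shift [-0.09 -0.07  5.47] turn [ 0.01  0.   -0.07] per row [-0.014 -0.011  0.912] [ 0.002  0.001 -0.011] F [-0.2 -0.6  0.3] open 0.0855
```

View pics/t1.png

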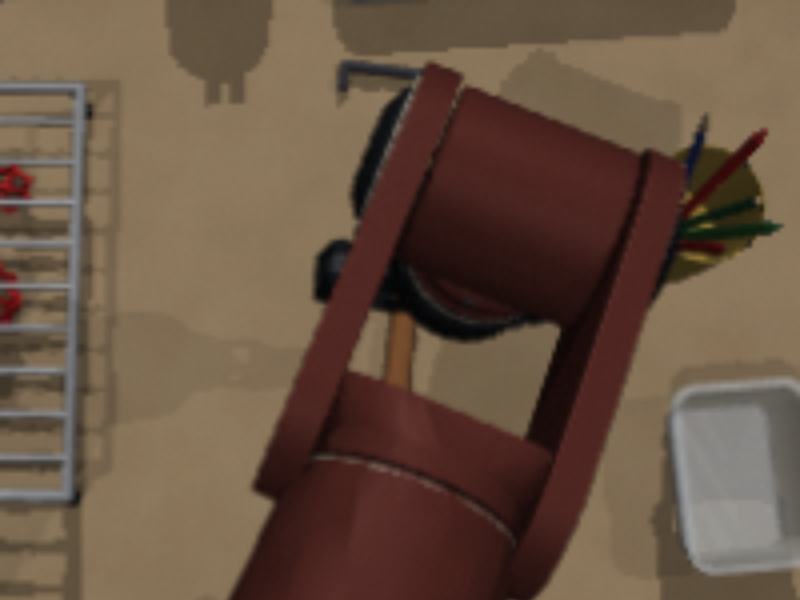

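The arm hovers over the handle (brown stub at ~400,345 in the picture); jaws are across it. Descending.

Request:
step_arm(increments="-0.09 -0.07 0.9 0 0 -0.07;0 0 0.9 0 0 0;0 0 0.9 0 0 0;0 0 0.9 0 0 0;0 0 0.9 0 0 0;0 0 0.5 0 0 0;0 0 0.3 0 0 0;0 0 0.1 0 0 0;0 0 0 0 0 0;0 0 0 0 0 0")

```text
t: 2.98
tool_pos: [0.493, -0.1342, 0.0075]
tool_rot: [-2.086, 2.348, -0.003]
contact_force: [0.2, 0.2, 0.6]
opening: 0.0853
```

Request:
step_arm(increments="0 0 0 0 0 0;0 0 0 0 0 0;0 0 0 0 0 0;0 0 0 0 0 0;0 0 0 0 0 0;0 0 0 0 0 0;0 0 0 0 0 0;0 0 0 0 0 0", fingers=-1, newtons=70)

```text
t: 3.65
tool_pos: [0.4925, -0.1339, 0.0068]
tool_rot: [-2.086, 2.348, -0.001]
contact_force: [-0.1, -0.3, 3.6]
opening: 0.0162
```

Run:
```python
from h import *
plan([.4915,-.1336,.03],-1.696,6)
```

```text
t 3.65 pos [ 0.4925 -0.1339  0.0068] xaxis yaw -1.689 tilt 0.06 q [-0.41  0.04  2.04  0.    1.07  1.28]
shift [-0.01  0.04 -0.93] turn [-0.01 -0.    0.07] per row [-0.001  0.007 -0.154] [-0.002 -0.     0.012] F [-0.1 -0.3  3.6] open 0.0162
```

Request:
step_arm(increments="0 0 -0.6 0 0 0;0 0 -1 0 0 0;0 0 -1 0 0 0;0 0 -1 0 0 0;0 0 -0.9 0 0 0;0 0 0 0 0 -0.5;0 0 0 0 0 -0.8;0 0 0 0 0 -0.9;0 0 0 0 0 -0.9;0 0 0 0 0 -0.9;0 0 0 0 0 -0.9;0 0 0 0 0 -0.9")

```text
t: 4.65
tool_pos: [0.4915, -0.1336, 0.118]
tool_rot: [2.674, -1.648, -0.002]
contact_force: [0.2, -0.2, -0.9]
opening: 0.016
```

Request:
step_arm(increments="0 0 0 0 0 -0.9;0 0 0 0 0 -0.9;0 0 0 0 0 -0.9;0 0 0 0 0 -0.9;0 0 0 0 0 -0.9;0 0 0 0 0 -0.9;0 0 0 0 0 -0.9;0 0 0 0 0 -0.9;0 0 0 0 0 -0.9;0 0 0 0 0 -0.9;0 0 0 0 0 -0.9;0 0 0 0 0 -0.9")

```text
t: 5.65
tool_pos: [0.4915, -0.1335, 0.118]
tool_rot: [-3.141, 0.039, 0.002]
contact_force: [-0.7, 0.1, -1.6]
opening: 0.0163
```

Run:
```python
from h import *
im=grab('top'); np.save('t2.npy',im,allow_pickle=True)
cv2.imwrite('pics/t2.png',cv2.resize(im['pixels'][130:280,180:380,::-1],(800,600)))
im=grab('scene','s2.png'); cv2.imwrite('pics/s2.png',cv2.resize(im['pixels'][150:300,150:350,::-1],(800,600)))
plan([.62,-.14,.09],-.028,6)
```

```text
t 5.75 pos [ 0.4915 -0.1336  0.1181] xaxis yaw -0.0292 tilt 0.07 q [-0.41 -0.13  1.98 -0.    1.29 -0.38]
shift [5.14 0.11 1.12] turn [-0.    0.01 -0.01] per row [0.857 0.018 0.186] [-0.001  0.002 -0.002] F [-0.4  0.4 -0.1] open 0.0161
```

View pics/t2.png

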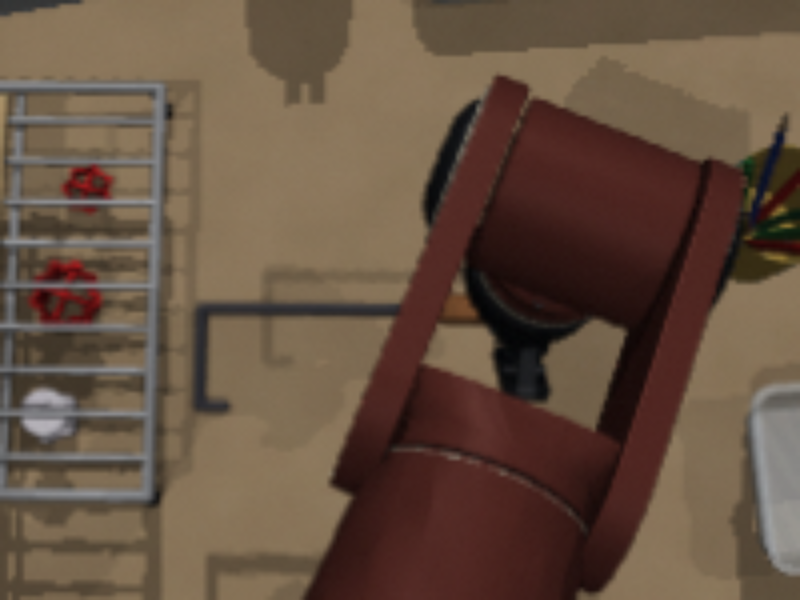

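View pics/s2.png

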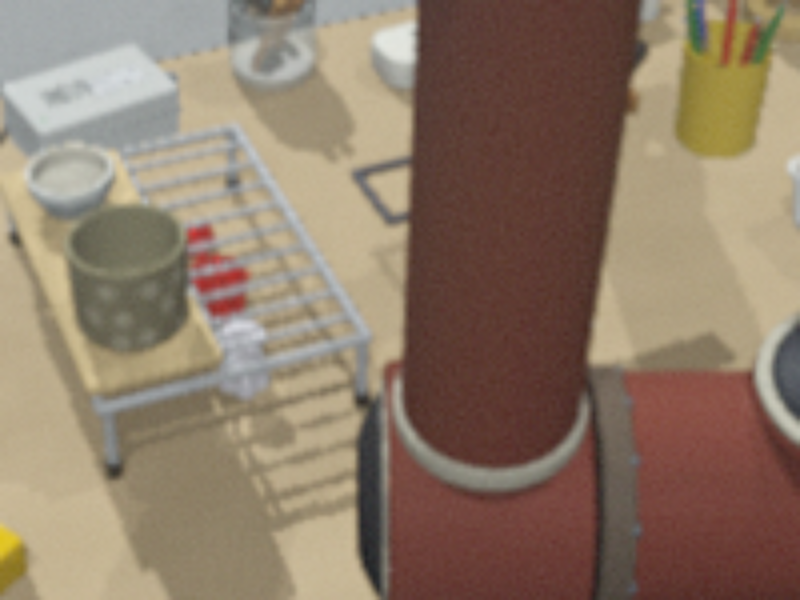

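Run:
```python
from h import *
im=np.load('t2.npy',allow_pickle=True).item(); hsv=cv2.cvtColor(im['pixels'],cv2.COLOR_RGB2HSV)
for z in(.105,.117,.13):
    p=cast(im,[(231.4,207.5),(231.4,231.5),(277.5,207.4)],z)[:,:2]
    print(z,p.round(4),np.linalg.norm(p[0]-p[1]),'rod dir',np.arctan2(*(p[0]-p[2])[::-1]),'rel tcp',(p[0]-[.4915,-.1336]).round(4))
```

```text
0.105 [[ 0.4958  0.0516]
 [ 0.4358  0.052 ]
 [ 0.4937 -0.0636]] 0.05996410783800208 rod dir 1.5530285221937803 rel tcp [0.0043 0.1852]
0.117 [[ 0.494   0.0507]
 [ 0.4348  0.051 ]
 [ 0.492  -0.0631]] 0.059174964892894824 rod dir 1.5530285221937796 rel tcp [0.0025 0.1843]
0.13 [[ 0.492   0.0496]
 [ 0.4337  0.05  ]
 [ 0.49   -0.0625]] 0.05832006003569518 rod dir 1.5530285221937803 rel tcp [0.0005 0.1832]
```

Request:
step_arm(increments="0.5 0 0 0 0 0;1 0 0 0 0 0;1 0 0 0 0 0;1 0 0 0 0 0;1 0 0.3 0 0 0;0.7 0 0.7 0 0 0;0 0 0.9 0 0 0;0 0 0.8 0 0 0;0 0 0.5 0 0 0;0 0 0 0 0 0;0 0 0 0 0 0")

```text
t: 6.67
tool_pos: [0.6212, -0.1373, 0.0379]
tool_rot: [-3.141, 0.047, 0.003]
contact_force: [-0.8, -0.3, 0.4]
opening: 0.0158
```

Run:
```python
from h import *
im=grab('top'); np.save('t3.npy',im,allow_pickle=True)
cv2.imwrite('pics/t3.png',cv2.resize(im['pixels'][130:280,180:380,::-1],(800,600)))
im=grab('scene'); np.save('s3.npy',im,allow_pickle=True); cv2.imwrite('pics/s3.png',cv2.resize(im['pixels'][150:300,150:350,::-1],(800,600)))
plan([.625,-.014,.037],-.028,6)
```

```text
t 6.77 pos [ 0.6229 -0.1379  0.0403] xaxis yaw -0.0297 tilt 0.14 q [-0.33  0.26  1.72  0.    1.16 -0.3 ]
shift [-0.06 -4.96  0.13] turn [ 0.01 -0.02 -0.02] per row [-0.01  -0.826  0.022] [ 0.001 -0.004 -0.003] F [-0.1 -0.1  0.3] open 0.0165
```

View pics/t3.png

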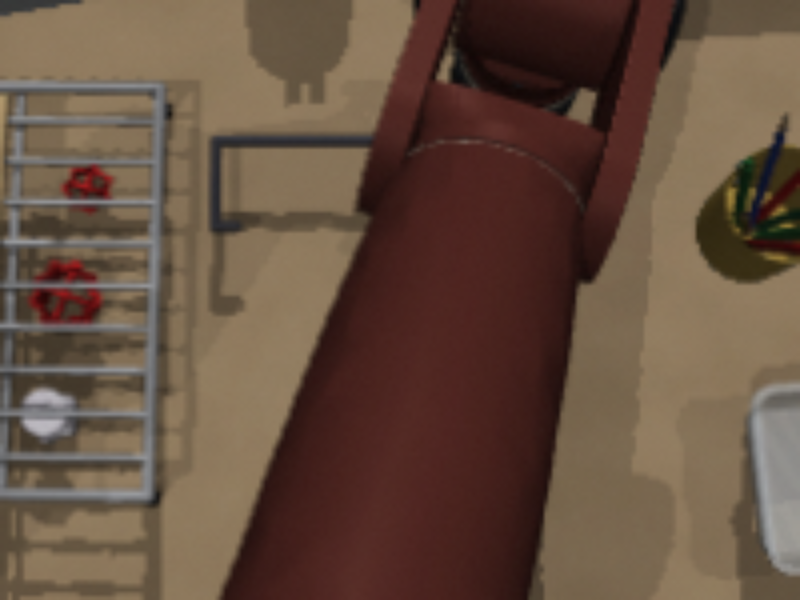

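View pics/s3.png

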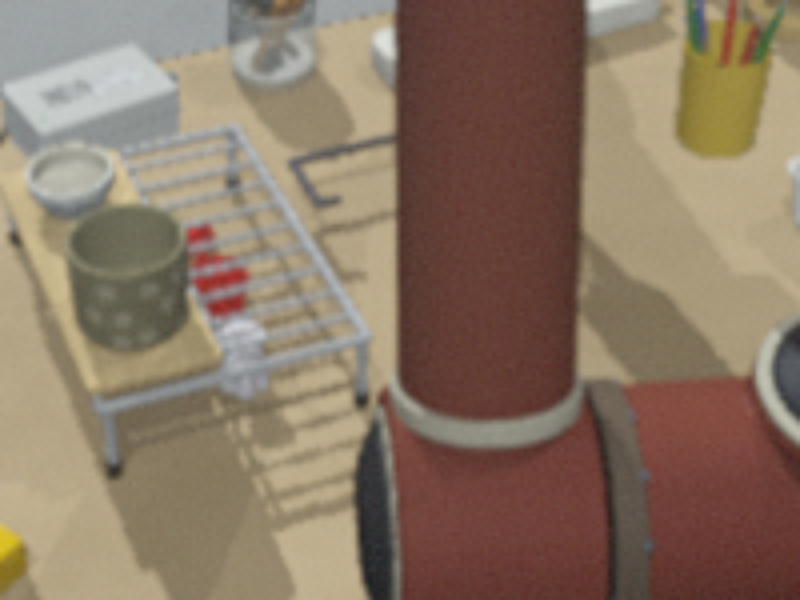

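```bash
cat >> h.py <<'E'
def tri(a,ua,b,ub):
    e=[];d=[]
    for im,u in((a,ua),(b,ub)):
        e.append(np.array(im['eye'],float)); v=cast(im,[u],-1)[0]-e[-1]; d.append(v/np.linalg.norm(v))
    s=np.linalg.lstsq(np.c_[d[0],-d[1]],e[1]-e[0],rcond=None)[0]
    p,q=e[0]+s[0]*d[0],e[1]+s[1]*d[1]; return ((p+q)/2).round(4),round(np.linalg.norm(p-q),4)
E
python3 - <<'E'
from h import *
a=np.load('t3.npy',allow_pickle=True).item();b=np.load('s3.npy',allow_pickle=True).item()
print(tri(a,(234.25,165.25),b,(224.25,190.75)),tri(a,(234.5,186.5),b,(229.5,200)))
print(tri(a,(180+88/4,130+187/4),b,(150+201/4,150+239/4)))
E
```

```text
(array([0.6222, 0.047 , 0.0355]), np.float64(0.0043)) (array([0.564 , 0.0497, 0.0385]), np.float64(0.0034))
(array([0.5986, 0.14  , 0.0048]), np.float64(0.0057))
```

Request:
step_arm(increments="0.1 -0.3 0 0 0 0;0 -0.5 0 0 0 0;0 -0.6 0 0 0 0;0 -0.6 0 0 0 0;0 -0.6 0 0 0 0;0 -0.6 0 0 0 0;0 -0.6 0 0 0 0;0 -0.6 0 0 0 0;0 -0.4 0 0 0 0;0 -0.24 0 0 0 0;0 0 0 0 0 0;0 0 0 0 0 0")

```text
t: 7.77
tool_pos: [0.6282, -0.0116, 0.0388]
tool_rot: [3.141, -0.045, -0.0]
contact_force: [-0.1, -0.6, -1.1]
opening: 0.016
```

Run:
```python
from h import *
im=grab('top'); np.save('t4.npy',im,allow_pickle=True)
cv2.imwrite('pics/t4.png',cv2.resize(im['pixels'][140:215,170:270,::-1],(800,600),interpolation=cv2.INTER_CUBIC))
im=grab('scene'); np.save('s4.npy',im,allow_pickle=True); cv2.imwrite('pics/s4.png',cv2.resize(im['pixels'][165:240,165:265,::-1],(800,600),interpolation=cv2.INTER_CUBIC))
plan([.6275,-.012,.0068],-.028,6)
```

```text
t 7.87 pos [ 0.6282 -0.0123  0.0388] xaxis yaw -0.0297 tilt 0.02 q [-0.14  0.25  1.74 -0.    1.16 -0.11]
shift [-0.03 -0.01  1.28] turn [ 0.   -0.   -0.02] per row [-0.005 -0.002  0.213] [ 0.    -0.    -0.003] F [-1.   0.3 -0.7] open 0.0159
```

View pics/t4.png

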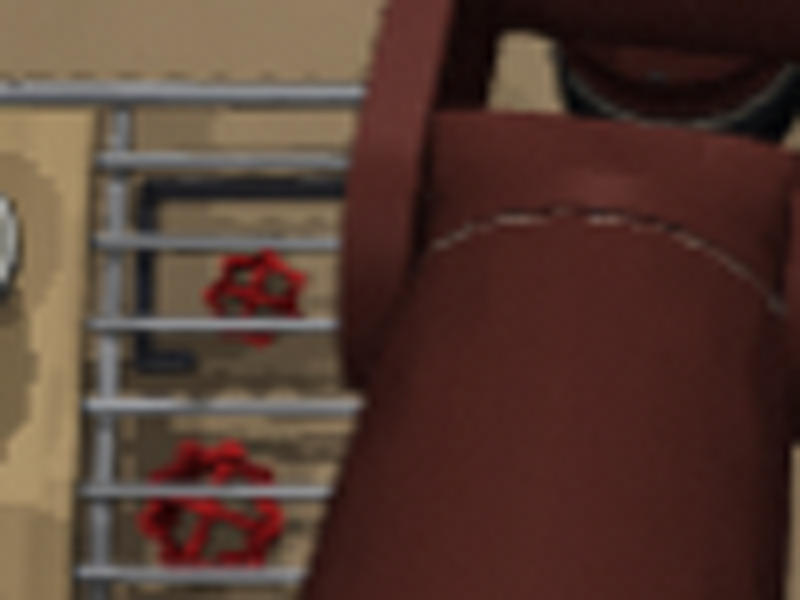

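View pics/s4.png

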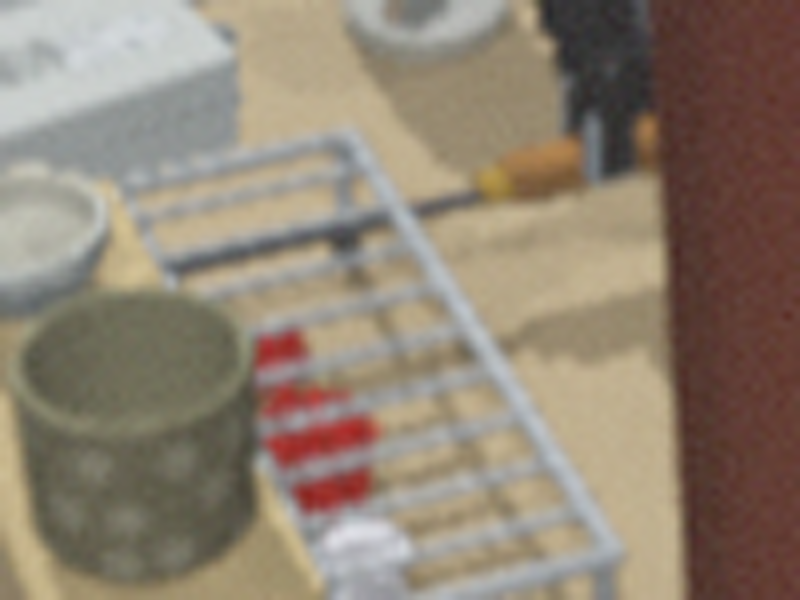

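The toe sits behind the small cutter with the cutter (≈255,297) in the middle of the pocket, the big cutter well aside. Lower and begin a short pull, then look.

Request:
step_arm(increments="0 0 0.3 0 0 0;0 0 0.4 0 0 0;0 0 0.3 0 0 0;0 0 0.2 0 0 0;0 0 0 0 0 0;0 0.1 0 0 0 0;0 0.2 0 0 0 0;0 0.2 0 0 0 0;0 0.2 0 0 0 0;0 0.2 0 0 0 0;0 0.1 0 0 0 0;0 0 0 0 0 0")

```text
t: 8.87
tool_pos: [0.6275, -0.0375, 0.0089]
tool_rot: [3.141, -0.047, 0.0]
contact_force: [-0.1, -0.2, -0.8]
opening: 0.0163
```

Run:
```python
from h import *
im=grab('top'); np.save('t5.npy',im,allow_pickle=True)
cv2.imwrite('pics/t5.png',cv2.resize(im['pixels'][140:215,170:270,::-1],(800,600),interpolation=cv2.INTER_CUBIC))
plan([.6275,-.012,.0068],-.028,6)
```

```text
t 8.92 pos [ 0.6275 -0.0371  0.0089] xaxis yaw -0.0297 tilt 0.01 q [-0.18  0.29  1.75  0.    1.11 -0.15]
shift [-0.03 -1.    0.08] turn [-0.   -0.   -0.02] per row [-0.005 -0.167  0.014] [-0.    -0.    -0.003] F [-0.9 -0.3 -1.6] open 0.016
```

View pics/t5.png

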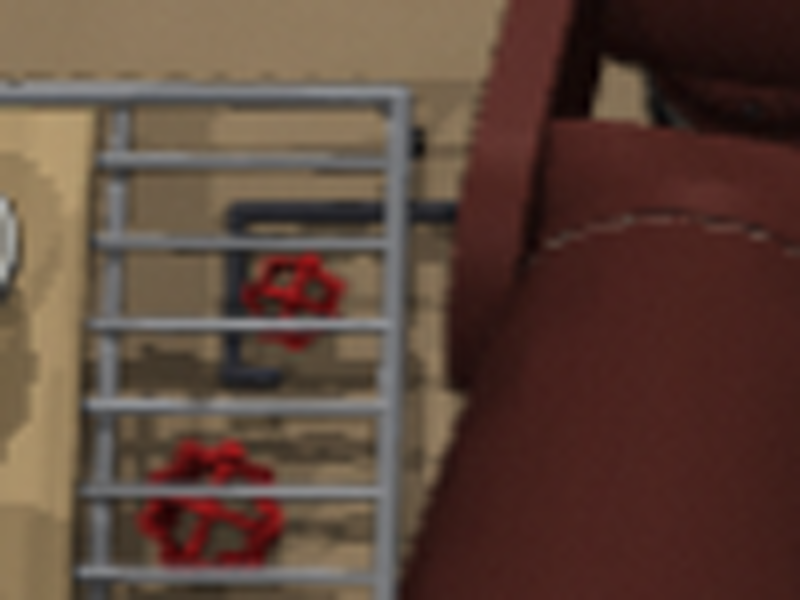

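The cutter has moved with the toe, from x≈255 to ≈295 px, and sits centred in the pocket; the big cutter hasn't stirred. I'll keep pulling.

Request:
step_arm(increments="0 0.2 0 0 0 0;0 0.3 0 0 0 0;0 0.4 0 0 0 0;0 0.4 0 0 0 0;0 0.4 0 0 0 0;0 0.4 0 0 0 0;0 0.4 0 0 0 0;0 0.4 0 0 0 0;0 0.4 0 0 0 0;0 0.4 0 0 0 0;0 0.4 0 0 0 0;0 0.4 0 0 0 0")

```text
t: 9.92
tool_pos: [0.6241, -0.1501, 0.0088]
tool_rot: [3.141, -0.046, -0.0]
contact_force: [0.8, 1.0, -1.6]
opening: 0.0158
```

Request:
step_arm(increments="0 0.4 0 0 0 0;0 0.4 0 0 0 0;0 0.4 0 0 0 0;0 0.4 0 0 0 0;0 0.4 0 0 0 0;0 0.4 0 0 0 0;0 0.3 0 0 0 0;0 0.2 0 0 0 0;0 0.1 0 0 0 0;0 0.06 0 0 0 0;0 0 0 0 0 0;0 -0.2 0 0 0 0")

```text
t: 10.92
tool_pos: [0.6221, -0.2209, 0.0088]
tool_rot: [3.141, -0.046, 0.0]
contact_force: [-0.3, -0.1, -0.9]
opening: 0.0162
```

Run:
```python
from h import *
im=grab('top'); np.save('t6.npy',im,allow_pickle=True)
cv2.imwrite('pics/t6.png',cv2.resize(im['pixels'][130:280,180:380,::-1],(800,600)))
im=grab('scene'); np.save('s6.npy',im,allow_pickle=True); cv2.imwrite('pics/s6.png',cv2.resize(im['pixels'][130:280,150:350,::-1],(800,600)))
plan([.6275,-.012,.0068],-.028,6)
```

```text
t 11.02 pos [ 0.622  -0.2194  0.0086] xaxis yaw -0.028 tilt 0.04 q [-0.45  0.35  1.67  0.    1.12 -0.42]
shift [-0.01 -8.3   0.08] turn [-0.01  0.   -0.  ] per row [-0.002 -1.383  0.013] [-0.001  0.001 -0.   ] F [ 0.8  0.3 -0.9] open 0.0163
```

View pics/t6.png

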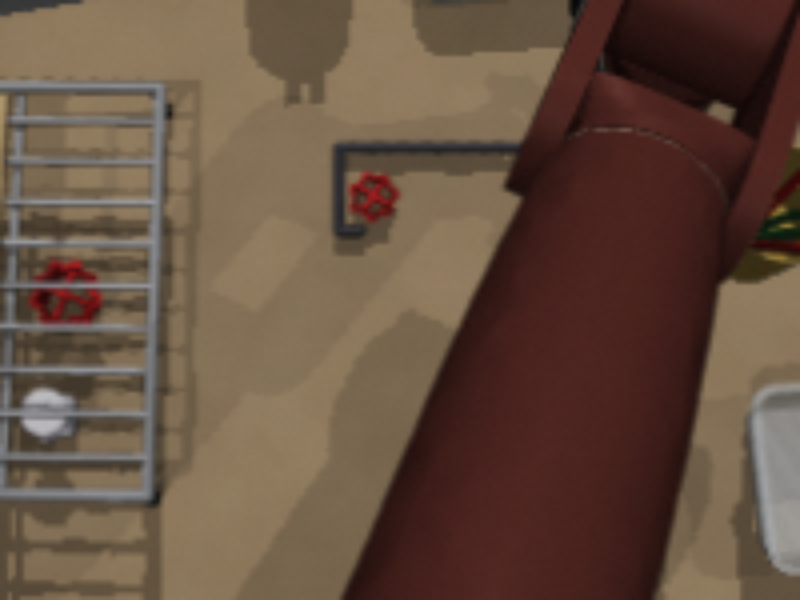

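View pics/s6.png

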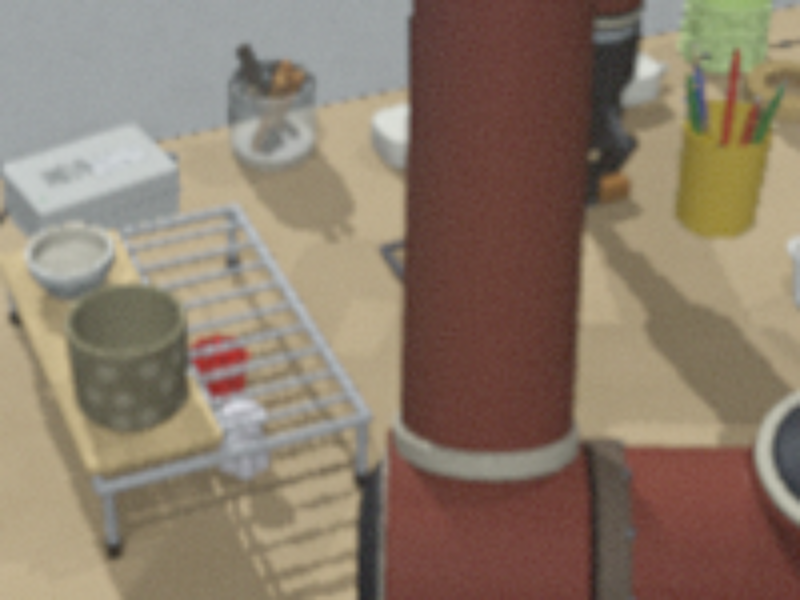

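Request:
step_arm(increments="0 0 -0.4 0 0 0;0 0 -1 0 0 0;0 0 -1 0 0 0;-0.4 0 -0.4 0 0 0;-0.9 0 0 0 0 0;-1 0 0 0 0 0;-1 0 0 0 0 0;-1 0 0 0 0 0;-0.7 0 0 0 0 0;-0.2 0 0.3 0 0 0;0 0 0.8 0 0 0;0 0 0.8 0 0 0")

```text
t: 12.02
tool_pos: [0.4936, -0.2175, 0.0326]
tool_rot: [3.139, -0.046, 0.007]
contact_force: [-0.4, 1.1, -0.3]
opening: 0.0158
```

Request:
step_arm(increments="0 0 0.5 0 0 0;0 0 0.25 0 0 0;0 0 0.15 0 0 0;0 0 0.06 0 0 0;0 0 0 0 0 0;0 0 0 0 0 0")

```text
t: 12.52
tool_pos: [0.493, -0.2172, 0.0082]
tool_rot: [3.14, -0.045, 0.002]
contact_force: [0.7, -0.1, -0.6]
opening: 0.016
```

Run:
```python
from h import *
plan([.49,-.22,.0068],-.028,6)
im=np.load('t6.npy',allow_pickle=True).item(); hsv=cv2.cvtColor(im['pixels'],cv2.COLOR_RGB2HSV)
red=((hsv[...,0]<6)|(hsv[...,0]>174))&(hsv[...,1]>130)&(hsv[...,2]>50)
n,l,s,ce=cv2.connectedComponentsWithStats(cv2.morphologyEx(red.astype(np.uint8),cv2.MORPH_CLOSE,np.ones((5,5))))
for i in range(1,n):
    if s[i,4]>15 and 180<ce[i][0]<300: print(s[i],ce[i],cast(im,ce[i],.012)[0].round(4))
```

```text
t 12.52 pos [ 0.493  -0.2172  0.0082] xaxis yaw -0.0288 tilt 0.1 q [-0.55  0.1   1.97 -0.    1.07 -0.52]
shift [-0.12  0.11  0.06] turn [ 0.01 -0.01 -0.01] per row [-0.019  0.019  0.009] [ 0.001 -0.002 -0.001] F [ 0.7 -0.1 -0.6] open 0.016
[267 173  13  13 111] [272.66666667 178.83783784] [ 0.5882 -0.0567  0.012 ]
[187 195  19  16 225] [196.02222222 203.06666667] [0.5239 0.1572 0.012 ]
[ 231  318   92   66 4354] [276.26412494 355.34841525] [ 0.1191 -0.0544  0.012 ]
```

Request:
step_arm(increments="0 0 0.05 0 0 0;0 0 0 0 0 0;0 0 0 0 0 0")

```text
t: 12.77
tool_pos: [0.4929, -0.2172, 0.0069]
tool_rot: [3.14, -0.046, 0.003]
contact_force: [0.3, 0.5, 0.9]
opening: 0.0163
```

Request:
step_arm(increments="0 0 0 0 0 0;0 0 0 0 0 0;0 0 0 0 0 0;0 0 0 0 0 0;0 0 0 0 0 0;0 0 0 0 0 0;0 0 0 0 0 0;0 0 0 0 0 0", fingers=0.6)

```text
t: 13.43
tool_pos: [0.4921, -0.2167, 0.006]
tool_rot: [-3.141, 0.045, 0.0]
contact_force: [-0.7, -0.8, -0.0]
opening: 0.0686
```

Request:
step_arm(increments="0 0 -0.3 0 0 0;0 0 -0.6 0 0 0;0 0 -0.9 0 0 0;0 0 -1 0 0 0;0 0 -1 0 0 0;0 0 -0.6 0 0 0;0 0 0 0 0 0")

```text
t: 14.02
tool_pos: [0.4948, -0.2184, 0.1214]
tool_rot: [3.137, -0.045, 0.012]
contact_force: [0.4, -0.8, 0.6]
opening: 0.0683
```

Run:
```python
from h import *
im=grab('top'); np.save('t7.npy',im,allow_pickle=True)
cv2.imwrite('pics/t7.png',cv2.resize(im['pixels'][130:280,200:400,::-1],(800,600)))
im=grab('scene'); np.save('s7.npy',im,allow_pickle=True); cv2.imwrite('pics/s7.png',cv2.resize(im['pixels'][130:280,180:380,::-1],(800,600)))
plan([.588,-.057,.1],-.028,6)
```

```text
t 14.12 pos [ 0.4924 -0.217   0.1167] xaxis yaw -0.029 tilt 0.09 q [-0.55 -0.06  1.92 -0.    1.28 -0.52]
shift [ 3.64 -6.51  0.67] turn [ 0.01 -0.01 -0.01] per row [ 0.606 -1.085  0.111] [ 0.001 -0.002 -0.002] F [-0.6  0.3 -0.6] open 0.0685
```

View pics/t7.png

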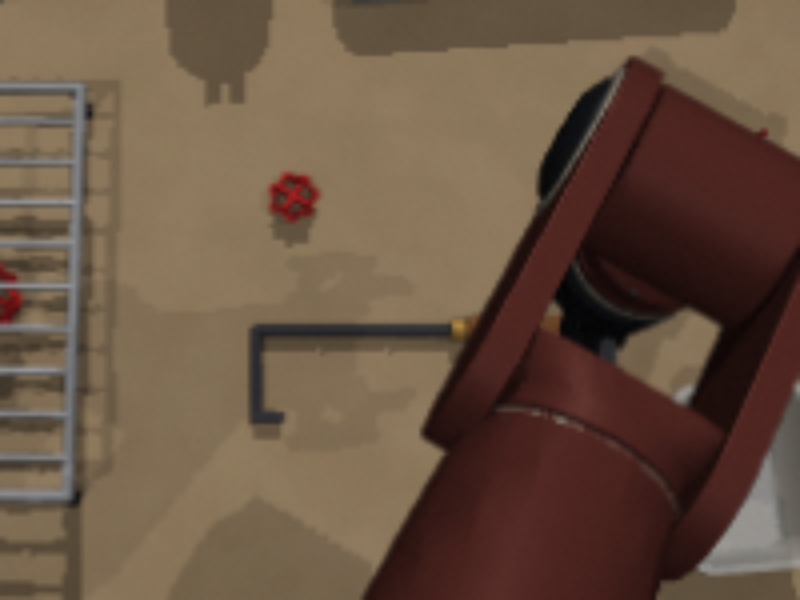

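View pics/s7.png

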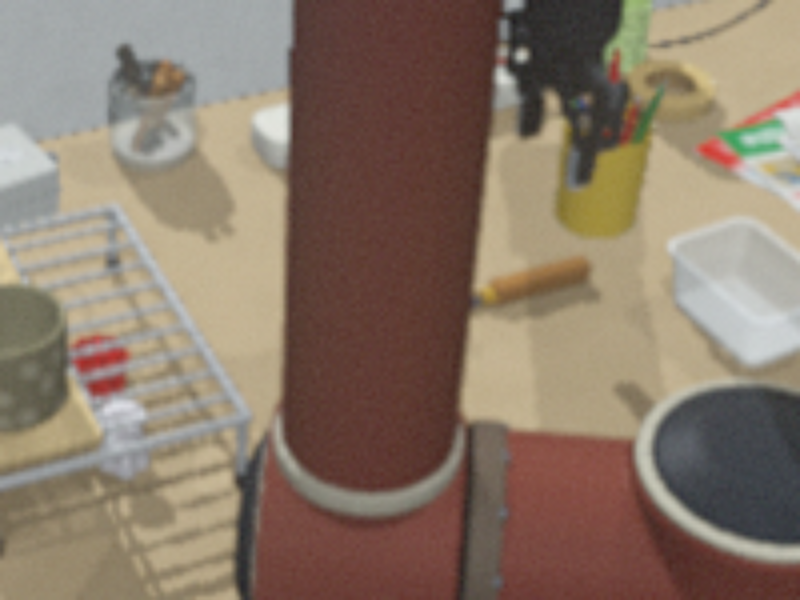

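Request:
step_arm(increments="0.3 -0.6 0 0 0 0;0.52 -0.95 0 0 0 0;0.52 -0.95 0 0 0 0;0.52 -0.95 0 0 0 0;0.52 -0.95 0 0 0 0;0.52 -0.95 0 0 0 0;0.5 -0.8 0.2 0 0 0;0.24 -0.36 0.6 0 0 0;0 0 0.9 0 0 0;0 0 0.6 0 0 0;0 0 0 0 0 0;0 0 0 0 0 0")

```text
t: 15.12
tool_pos: [0.5857, -0.0562, 0.0557]
tool_rot: [-3.14, 0.045, 0.009]
contact_force: [0.2, 0.4, -0.1]
opening: 0.0685
```

Run:
```python
from h import *
im=grab('top'); np.save('t8.npy',im,allow_pickle=True)
cv2.imwrite('pics/t8.png',cv2.resize(im['pixels'][130:280,200:400,::-1],(800,600)))
plan([.588,-.057,.003],-.028,6)
```

```text
t 15.17 pos [ 0.587  -0.0567  0.0575] xaxis yaw -0.0292 tilt 0.13 q [-0.22  0.14  1.83  0.    1.18 -0.19]
shift [0.04 0.01 2.18] turn [-0.    0.02 -0.01] per row [0.007 0.002 0.363] [-0.001  0.004 -0.002] F [-0.5  0.8 -0.3] open 0.0683
```

View pics/t8.png

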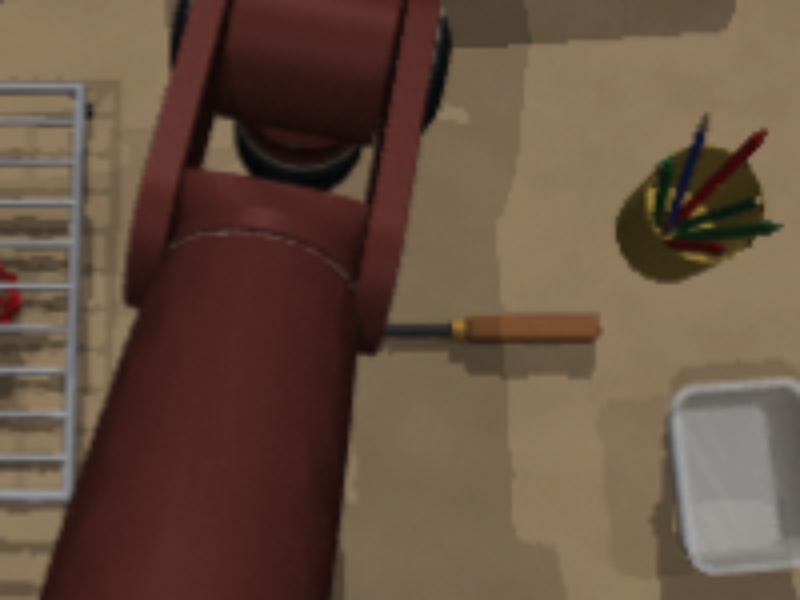

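The cutter is hidden under the arm and the hook lies alone (handle ~530,328). The TCP is within 1 mm of the measured cutter, so I'll descend and grip.

Request:
step_arm(increments="0.03 0 0.5 0 0 0;0 0 0.6 0 0 0;0 0 0.5 0 0 0;0 0 0.3 0 0 0;0 0 0.2 0 0 0;0 0 0.08 0 0 0;0 0 0 0 0 0")

```text
t: 15.75
tool_pos: [0.5884, -0.0568, 0.0037]
tool_rot: [-3.141, 0.046, 0.001]
contact_force: [-0.3, -0.3, 0.6]
opening: 0.0686
```

Request:
step_arm(increments="0 0 0 0 0 0;0 0 0 0 0 0;0 0 0 0 0 0;0 0 0 0 0 0;0 0 0 0 0 0;0 0 0 0 0 0;0 0 0 0 0 0;0 0 0 0 0 0", fingers=-1, newtons=30)

```text
t: 16.42
tool_pos: [0.5895, -0.0569, 0.0052]
tool_rot: [3.141, -0.046, 0.003]
contact_force: [-0.9, 0.6, 6.2]
opening: 0.0318
```

Request:
step_arm(increments="0 0 -0.3 0 0 0;0 0 -0.6 0 0 0;0 0 -1 0 0 0;0 0 -1 0 0 0;0 0 -1 0 0 0;0 0 -1 0 0 0;0 0 -0.6 0 0 0;0 0 0 0 0 0")

```text
t: 17.08
tool_pos: [0.5909, -0.0572, 0.1463]
tool_rot: [3.14, -0.045, 0.012]
contact_force: [0.5, -0.2, -0.1]
opening: 0.0316
```

Run:
```python
from h import *
im=grab('scene'); np.save('s9.npy',im,allow_pickle=True); cv2.imwrite('pics/s9.png',cv2.resize(im['pixels'][130:280,180:380,::-1],(800,600)))
plan([.386,-.35,.13],-.028,14)
```

```text
t 17.13 pos [ 0.5897 -0.057   0.1436] xaxis yaw -0.0289 tilt 0.22 q [-0.22  0.04  1.77 -0.    1.32 -0.19]
shift [-7.81 11.95  0.53] turn [ 0.01 -0.04 -0.01] per row [-0.558  0.854  0.038] [ 0.001 -0.003 -0.001] F [0.5 0.5 0. ] open 0.0314
```

View pics/s9.png

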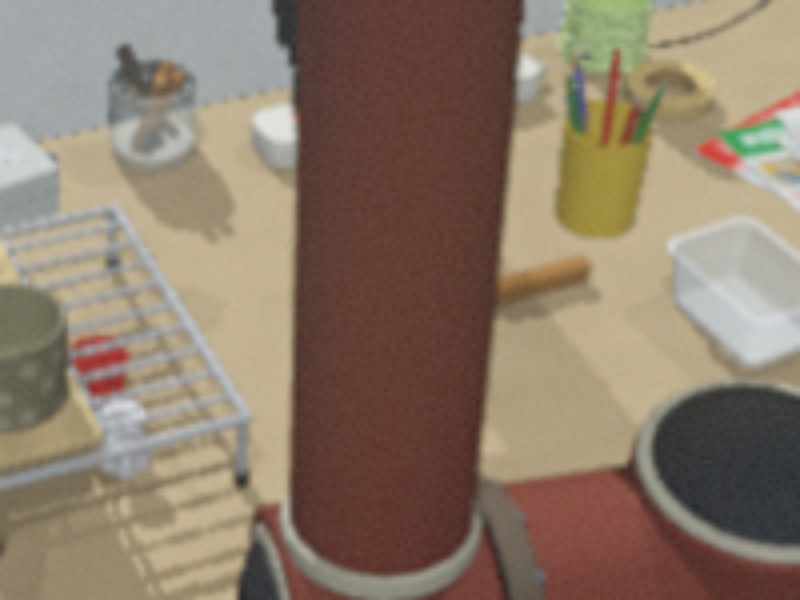

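Request:
step_arm(increments="-0.3 0.4 0 0 0 0;-0.5 0.75 0 0 0 0;-0.6 0.95 0 0 0 0;-0.6 0.95 0 0 0 0;-0.6 0.95 0 0 0 0;-0.6 0.95 0 0 0 0;-0.6 0.95 0 0 0 0;-0.6 0.95 0 0 0 0;-0.6 0.95 0 0 0 0;-0.6 0.95 0 0 0 0;-0.6 0.95 0 0 0 0;-0.6 0.9 0 0 0 0")

```text
t: 18.13
tool_pos: [0.4081, -0.317, 0.1387]
tool_rot: [-3.138, 0.046, 0.006]
contact_force: [0.4, -0.7, -1.2]
opening: 0.0321
```

Request:
step_arm(increments="-0.6 0.8 0 0 0 0;-0.4 0.4 0 0 0 0;0 0.1 0 0 0 0;0 0 0 0 0 0;0 0 0 0 0 0")

```text
t: 18.55
tool_pos: [0.3844, -0.3476, 0.14]
tool_rot: [-3.139, 0.046, 0.002]
contact_force: [0.3, 0.5, -0.5]
opening: 0.0316
```

Run:
```python
from h import *
im=grab('top'); np.save('t10.npy',im,allow_pickle=True)
cv2.imwrite('pics/t10.png',cv2.resize(im['pixels'][150:300,280:480,::-1],(800,600)))
im=grab('scene'); np.save('s10.npy',im,allow_pickle=True); cv2.imwrite('pics/s10.png',cv2.resize(im['pixels'][130:280,280:480,::-1],(800,600)))
plan([.386,-.35,.015],-.028,14)
```

```text
t 18.65 pos [ 0.3852 -0.3475  0.1407] xaxis yaw -0.0279 tilt 0.09 q [-0.88 -0.13  1.94  0.    1.33 -0.85]
shift [0.04 0.11 5.03] turn [-0.01  0.01  0.  ] per row [0.003 0.008 0.359] [-0.001  0.001  0.   ] F [ 0.8 -0.3 -0.9] open 0.0311
```

View pics/t10.png

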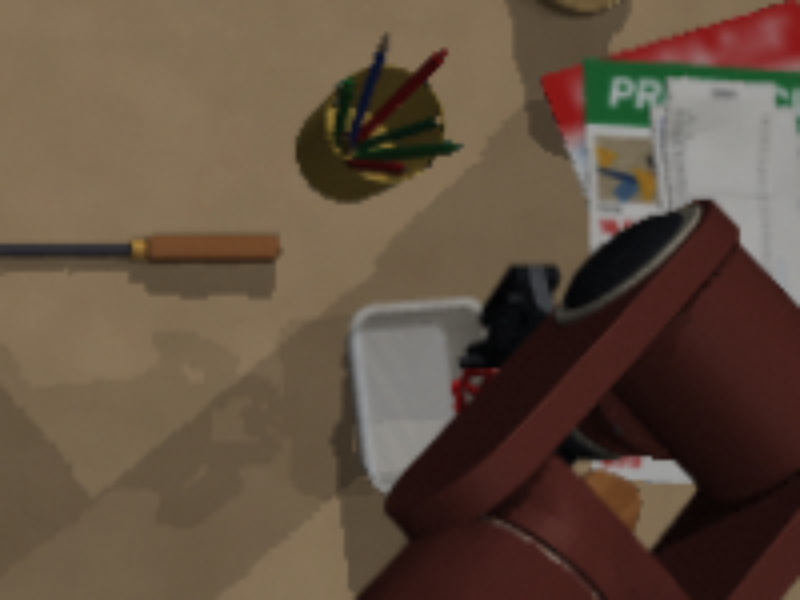

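View pics/s10.png

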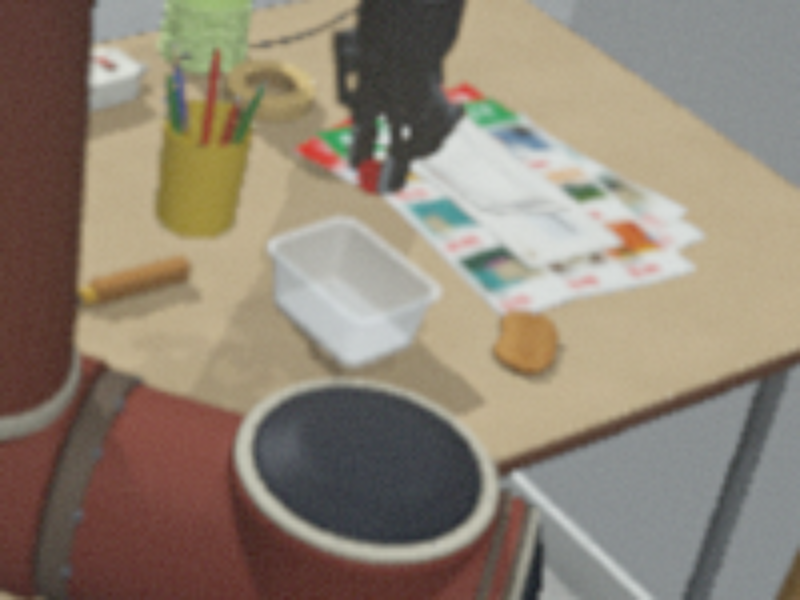

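Run:
```python
from h import *
im=np.load('s10.npy',allow_pickle=True).item()
c=cast(im,[(280+x/4,130+y/4) for x,y in((270,243),(345,219),(439,292),(355,321))],.055); print(c.round(3),c.mean(0))
```

```text
[[ 0.438 -0.305  0.055]
 [ 0.441 -0.382  0.055]
 [ 0.33  -0.39   0.055]
 [ 0.328 -0.305  0.055]] [ 0.38417247 -0.34553871  0.055     ]
```

Both views put the tub at about (0.385, −0.348), and the cutter is held right over it. Lowering and releasing.

Request:
step_arm(increments="0 0 0.4 0 0 0;0 0 0.6 0 0 0;0 0 0.7 0 0 0;0 0 0.7 0 0 0;0 0 0.7 0 0 0;0 0 0.6 0 0 0;0 0 0.5 0 0 0;0 0 0.4 0 0 0;0 0 0.2 0 0 0;0 0 0 0 0 0;0 0 0 0 0 0")

```text
t: 19.57
tool_pos: [0.3853, -0.3486, 0.0217]
tool_rot: [3.141, -0.045, 0.0]
contact_force: [0.6, -0.3, -0.4]
opening: 0.0315
```

Request:
step_arm(increments="0 0 0 0 0 0;0 0 0 0 0 0;0 0 0 0 0 0;0 0 0 0 0 0;0 0 0 0 0 0;0 0 0 0 0 0", fingers=0.2)

```text
t: 20.07
tool_pos: [0.3851, -0.3486, 0.0218]
tool_rot: [3.141, -0.046, 0.0]
contact_force: [-0.3, -0.7, 0.2]
opening: 0.0511
```

Request:
step_arm(increments="0 0 -0.3 0 0 0;0 0 -0.5 0 0 0;0 0 -0.8 0 0 0;0 0 -1 0 0 0;0 0 -1 0 0 0;0 0 -1 0 0 0;0 -0.8 -1 0 0 0;0.8 -1 -0.3 0 0 0;1 -1 0 0 0 0;1 -1 0 0 0 0;1 -1 0 0 0 0;0.4 -0.4 0 0 0 0")

```text
t: 21.07
tool_pos: [0.4963, -0.219, 0.171]
tool_rot: [3.141, -0.041, 0.005]
contact_force: [-0.8, 0.2, 0.3]
opening: 0.0512
```

Run:
```python
from h import *
im=grab('top'); np.save('t11.npy',im,allow_pickle=True)
cv2.imwrite('pics/t11.png',cv2.resize(im['pixels'][130:290,180:420,::-1],(800,533)))
im=grab('scene'); cv2.imwrite('pics/s11.png',cv2.resize(im['pixels'][130:280,230:430,::-1],(800,600)))
plan([.386,-.35,.015],-.028,14)
```

```text
t 21.17 pos [ 0.4954 -0.22    0.1706] xaxis yaw -0.0252 tilt 0.11 q [-0.56 -0.1   1.87  0.    1.37 -0.53]
shift [-4.25  5.3   6.22] turn [ 0.01 -0.02  0.03] per row [-0.304  0.379  0.444] [ 0.    -0.001  0.002] F [-1.1 -0.8  0.9] open 0.0511
```

View pics/t11.png

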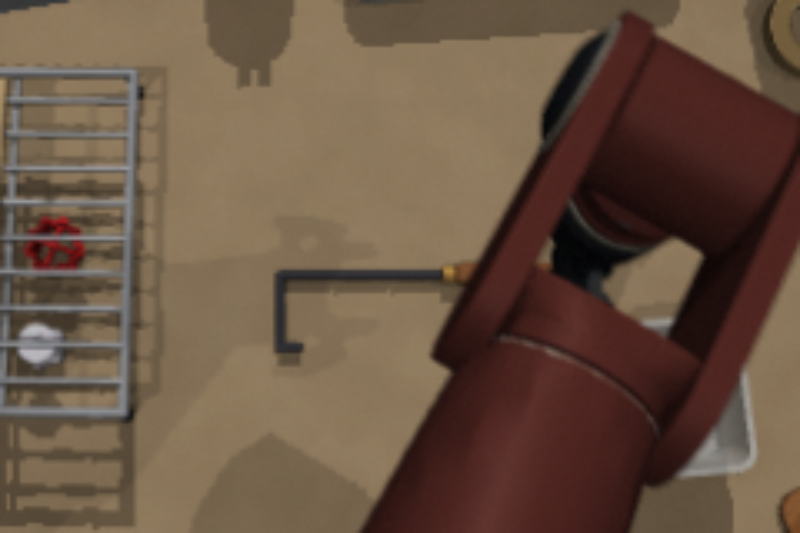

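View pics/s11.png

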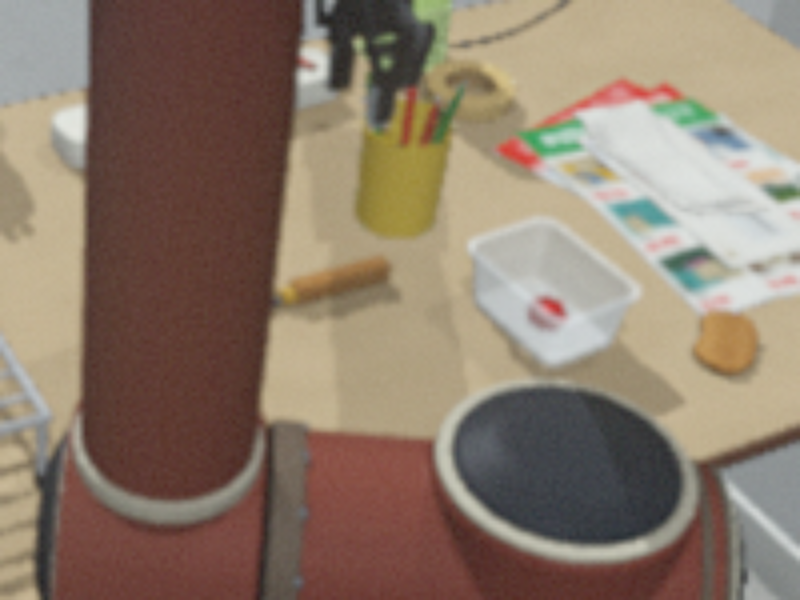

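The cutter lies on the tub's floor (scene ≈547,312), and the tub stands unmoved. The hook lies flat, well clear of the rack. The gripper is up at 0.17 m, touching nothing, so I'll hand in.

```bash
python3 -c "
from h import *
print(ctrl.finish_job())"
```

```text
the job is handed in; nothing more can be done
None
```

The small red cutter is in the clear tub, and I handed the job in at about 21 s of the 61 s allowed. The hand-in gives no verdict, so this rests on my own checks.

- **Drag:** I put the hook's toe under the rack over the small cutter, lowered it behind and pulled the cutter about 140 mm clear of the front edge.
- **Hook:** I laid it flat on the open table, with its toe about 120 mm or more in front of the rack's front edge, and let go before touching the cutter.
- **Last pictures:** They show the cutter on the tub's floor, the tub standing where it was, and the big cutter and plunger in place under the rack. The gripper was at 0.17 m, touching nothing.
- **Not checked:** I did not measure the pot and bowl again after the drag. They looked unmoved in the pictures up to then, and no contact force reading suggested they were touched. The arm hid the tub from the top camera at the end, so the cutter in the tub was seen by the scene camera only.
- **Disagreements:** Gripped widths read about 2–3 mm under the stated sizes (16 mm for the 18 mm handle, 31.5 mm for the 35 mm cutter). The two cameras agreed to about 4–6 mm. No check failed.

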